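Load the backing slide under the leaf spring of a welding jig

ROBOT

A 6-joint arm with a two-finger parallel gripper is mounted at the origin on the work surface. World frame = base frame: x ahead of the robot, y to its left, z up, the work surface at z = 0. Lengths are in m, angles in rad, forces in N, time in s.
With the tool pointing down it reaches from about 0.375 to 0.9 m from the base axis. Payload 3.1 kg.
Tool frame: the origin (TCP) lies midway between the tips of the shut fingers; the grasp point (between the pads) lies 19 mm behind it; x points along the fingers, z is the direction in which the jaws open and shut, and the axes are right-handed (so a half turn about x gives the same grasp; the last joint's range is limited). The gripper opens to 87 mm and grips with 3 to 60 N. Pads are 19 mm wide; open, the fingers measure 117 mm over their backs; the gripper's body (75 mm by 190 mm) begins 51 mm behind the grasp point.
Start: joints at [-1.506, 0.527, 1.433, -0, 1.181, -0.178], TCP at [0.15, -0.607, 0.223] pointing down, gripper open.
Joint ranges: [-3.08, 3.08], [-0.75, 2.2], [0.22, 2.44], [-1.43, 4.57], [0, 2.65], [-2.85, 2.85]. Speed limits (rad/s): [2.79, 2.79, 3.14, 3.14, 3.14, 3.14].

INTERFACE

Orientations are given as a unit quaternion [x, y, z, w].
In Python, from rig import robot, optics, workorder gives the robot as it stands.
- The arm moves only by the tool arm_command, never from a script. Its argument "plan" is a list of rows, each a list of 7 numbers: the shift along the tool's x, y, z in cm, then the turn, a rotation vector about the tool's x, y, z in rad, then the finger opening in cm, from 0 to 8.7. In form: [[x, y, z, ax, ay, az, gripper], ...]. A call has 1 to 12 rows; each row shifts and turns the pose as measured when the row begins, along the tool's axes as they then stand; what a row does not reach is not made up. A row lasts 1/8 s, in which the tool goes at most 62.5 mm and 10.7 degrees, less where a joint would pass 70% of its speed; a pose out of reach is approached as far as the arm can. A call with a gripper value outside its range is refused whole. The fingers move at their own pace and stop on an object; "grip_force" is the grip in N (left out, the last holds). Time passes only in rows, so rows that do not move let the fingers close. It gives the time, the measured TCP pose, the force and the opening at its end, in the units of the state.
- robot.get_obs(): the state, without advancing time (a new reading comes with each control period).
- optics.camera(name): name is "side" or "top"; returns (picture, depth): 480x640x3 uint8, blue, green, red; 480x640 float32, m along the optical axis (not along the pixel's ray), 0 where there is no reading.
- optics.camera_info(name): a dict with "mtx" (3x3 intrinsics, pixels), "position" and "rotation" of the camera in the world. Camera axes: x right, y down, z forward; pixel columns grow to the right and rows downward; lengths in m; the calibration is good to about 2 mm. A picture is of the moment at which its call begins. camera_info takes no time and is no camera call.
- workorder.hand_in(): hands the job in, once; it reports no verdict.
The state is a dict: "time": time; "q": joint angles; "joint_velocities": joint speeds; "joint_torque": joint torques, N m; "position": TCP position; "tool_rot": TCP orientation; "ft_force": force on the tool from outside, world axes, zero at the start; "moment": the same for the moment, N m; "grip_width": finger opening in m.
Only numpy, scipy, OpenCV 4.12 (cv2) and the standard library are available. Lean on these libraries where they do the work, as an engineer would, in place of code of your own. Each camera call takes 0.05 s, during which the arm holds its last target. There are 200 camera calls.

TASK

Load the backing slide into the welding jig: with the fingertips press down hard on its orange thumb pad so that the green sprung table under it sinks, and while still pressing slide it along the lane, under the yellow crossbar and the leaf spring, until it is fully home against the red end stop and the green table has sprung back up behind it. Do not lift or tip the slide, leave the tube, the jar and the brush where they are, and finish with the hand clear.

Things in the scene. Friction and masses are not known exactly. Their poses are not given: they have to be found in the camera images.
- jig: Blue welding jig, fixed to the bench, 300 long (x), 110 wide (y). Origin: bench top (z=0) under the front edge of the green sprung table, mid-lane; x = feed direction along the lane, z up. In mm along x: green table -145 to 0; fixed steel bed 0 to 130, top at z 20; crossbar 50 to 66; leaf spring 62 to 101; red end stop face at 123. Lane 63 wide between side rails, rail tops at z 34.
- crossbar (a point): Middle of the underside of the yellow crossbar, 32 mm above the bench. The bar spans the whole lane, 16 along x, 12 thick (top at 44 mm; its posts at the sides reach 56 mm). The raised slide (its top at 36 mm) butts against the bar; pressed down (top at 29 mm) it passes below.
- load_table (a joint): Green sprung loading table (145 x 60), moving vertically: 0 = up (its top 28 mm above the bench), 0.007 m = fully pressed down (top 21 mm, bottom stop). Pushing up with about 4 N when up and 10 N when fully down. It springs back up by itself once nothing presses on it; when the slide is wholly past its front edge it rises behind the slide and locks it in.
- leaf (a joint): Steel leaf spring, 36 wide, hinged at the crossbar, trailing down in the feed direction: 0 = at rest (tip underside 23 mm above the bench), grows (rad) as it is lifted; about 0.15 with the slide under it. It then bears on the slide with about 7 N and drags on it.
- slide: Loose flat aluminium plate 120 long (x) x 60 wide (y) x 8 thick, 160 g, with a copper strip on top towards its front end and an orange rubber thumb pad at its rear end. Origin: centre of its underside; x points along it to its front end (the feed direction). Starts on the green table between the rails. It slides easily on the jig (friction about 0.2); home, its rear edge is 3 mm past the green table.
- slide_thumb (a point): Centre of the upper face of the orange thumb pad (grippy rubber, friction about 1.1, 30 along x by 40 across, 2 thick), 10 mm above the slide's underside and 17 mm from its rear edge.
- slide_nose (a point): Middle of the slide's front face, 4 mm above its underside; it meets the red end stop when home.
- jig_stop (a point): Point on the face of the red end stop, mid-lane, 24 mm above the bench, where the slide's front face ends up.
- tube_mid (a point): Bystander: short upright stainless tube, 50 dia x 55 high, loose beside the jig; point at its centre.
- jar_mid (a point): Bystander: small jar with red lid, 48 dia x 75 high, loose beside the jig; point at its centre.
- brush: Bystander: brush with a wooden handle lying on the bench beside the jig, along its x axis.

How it is judged:
By the outcome, as a careful person would: the job done as asked, in the order asked, and still so for the second after the job is handed in, with the robot touching nothing.
It also fails if it takes over 38 s, if anything falls off the work surface, if the arm or the gripper's body presses on something with over 40 N, if the wrist force passes 120 N, or if a joint passes its speed limit or range.

## Working session

There is one attempt and no reset: what is moved stays moved. The work goes in short steps, Python scripts to look and compute and a tool call to move; the robot and the scene stay as the last step left them, time stands still between calls to the robot, and variables do not carry over. Pictures are saved under pics/ and viewed, about 8 in all and at most 12, crops included, and the job is handed in when it is done.

Besides the shell and the picture viewer there is one more tool, called in YAML: its name, and indented under it one key for each argument. arm_command: Moves the arm, as the interface text tells. Its arguments: {"type":"object","properties":{"plan":{"type":"array"},"grip_force":{"type":"number"}},"required":["plan"]}

```bash
mkdir -p pics; cat > h.py <<'E'
import numpy as np, cv2
from rig import robot, optics, workorder
def pts(name):
    im,d=optics.camera(name); i=optics.camera_info(name); K=np.array(i["mtx"]);R=np.array(i["rotation"]);p=np.array(i["position"])
    if R.shape!=(3,3):
        from scipy.spatial.transform import Rotation; R=Rotation.from_quat(R).as_matrix()
    v,u=np.mgrid[0:480,0:640]
    c=np.stack([(u-K[0,2])/K[0,0]*d,(v-K[1,2])/K[1,1]*d,d],-1)
    return im,d,c@R.T+p
def ray(name,u,v,z):
    i=optics.camera_info(name);K=np.array(i["mtx"]);R=np.array(i["rotation"]);p=np.array(i["position"])
    r=R@np.linalg.solve(K,[u,v,1.]); return p+r*(z-p[2])/r[2]
def masks(im):
    h=cv2.cvtColor(im,cv2.COLOR_BGR2HSV)
    f=lambda a,b,s=110,v=70:cv2.inRange(h,(a,s,v),(b,255,255))
    return dict(orange=f(7,20,150,100),yellow=f(22,34),green=f(45,85,80,50),blue=f(95,125,80,50),red=f(0,5)|f(174,180))
E
python3 - <<'E'
from h import *
for n in("top","side"):
    im,d,P=pts(n); cv2.imwrite(f"pics/{n}0.png",im); i=optics.camera_info(n); print(n,i)
    for k,m in masks(im).items():
        nc,l,st,ce=cv2.connectedComponentsWithStats(m)
        for j in range(1,nc):
            if st[j,4]>60:
                q=P[(l==j)&(d>0)]; print(k,st[j],ce[j].round(1),np.median(q,0).round(4) if len(q) else None)
print(robot.get_obs())
E
```

```text
top {'mtx': array([[542.94287873,   0.        , 317.33084198],
       [  0.        , 542.94287873, 244.58892296],
       [  0.        ,   0.        ,   1.        ]]), 'position': array([0.44041352, 0.01741834, 0.91403823]), 'rotation': array([-0.70145378,  0.70779001, -0.06026538,  0.05799982])}
orange [516 328  20  57 631] [525.4 356.3] [ 0.4058 -0.3213  0.019 ]
yellow [397 221  51  30 509] [422.6 235.2] [ 0.6016 -0.1583  0.0445]
yellow [363 318  27  25 378] [376.4 330.2] [ 0.4494 -0.0787  0.0388]
green [387 260  36  21 189] [404.7 269.8] [ 0.5466 -0.1289  0.0288]
green [351 332  38  25 338] [369.1 344. ] [ 0.4276 -0.0675  0.0287]
blue [393 183  29  37 485] [407.7 202. ] [ 0.6625 -0.1391  0.0112]
blue [442 206  26  36 402] [454.3 224.1] [ 0.6222 -0.2157  0.0331]
blue [ 334  226  119  144 3770] [387.6 299.8] [ 0.4985 -0.0977  0.0107]
red [  0 110  33  64 997] [ 11.9 146.8] [0.759  0.5368 0.0244]
red [421 187  37  23 320] [438.8 198.5] [ 0.6652 -0.1888  0.0365]
red [456 333  31  29 703] [471.2 346.9] [ 0.4224 -0.2182  0.0756]
side {'mtx': array([[555.38923999,   0.        , 314.057885
[... 1022 characters left out ...]
364.9] [ 0.4236 -0.2252  0.0728]
{'time': 0.1, 'q': array([-1.50648172e+00,  5.28337425e-01,  1.43378943e+00, -2.34306882e-05,
        1.18138964e+00, -1.78480096e-01]), 'joint_velocities': array([ 0.00150639, -0.00224509, -0.00157862,  0.00160605,  0.00019616,
       -0.00084829]), 'joint_torque': array([-4.61869713e-04, -4.40987027e+01, -1.77150822e+01,  6.35429774e-02,
        5.33907360e-02, -3.00231306e-05]), 'position': array([ 0.15025096, -0.60598679,  0.22168661]), 'tool_rot': array([ 0.43627033,  0.55733003, -0.43526529,  0.55641312]), 'ft_force': array([ 0.17931979, -0.59908629,  0.57840786]), 'moment': array([0.02062819, 0.02703452, 0.03686703]), 'grip_width': 0.08720322151649355}
```

View pics/top0.png

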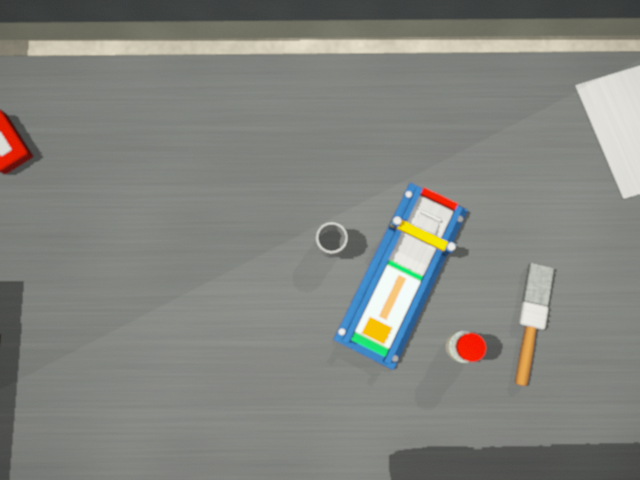

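View pics/side0.png

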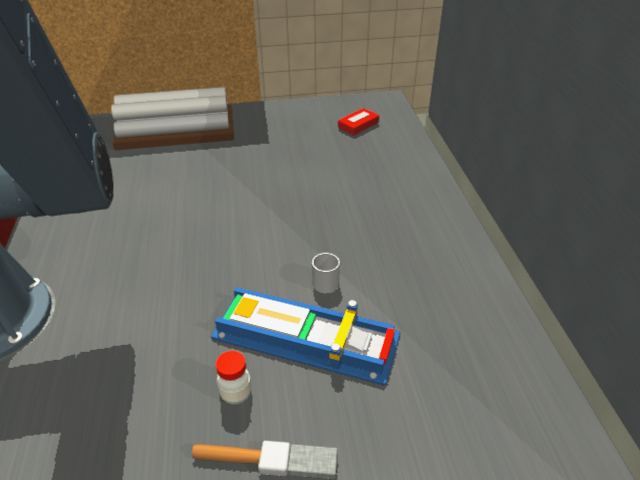

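```bash
cat >> h.py <<'E'
from scipy.spatial.transform import Rotation as Ro
def tri(a,b):
    A=[];B=[]
    for n,(u,v) in(("top",a),("side",b)):
        p=ray(n,u,v,0.);q=ray(n,u,v,.2);e=(q-p)/np.linalg.norm(q-p);M=np.eye(3)-np.outer(e,e);A.append(M);B.append(M@p)
    return np.linalg.lstsq(np.vstack(A),np.hstack(B),rcond=None)[0]
def go(target,yaw):
    "shift in tool axes (cm) and rotvec to reach target with tool down, tool z at world angle yaw (mod pi)"
    o=robot.get_obs();R=Ro.from_quat(o["tool_rot"]);t=np.asarray(target)-o["position"]
    best=None
    for k in(0,np.pi):
        z=np.array([np.cos(yaw+k),np.sin(yaw+k),0]);x=np.array([0,0,-1.])
        D=Ro.from_matrix(np.stack([x,np.cross(z,x),z],1));rv=(R.inv()*D).as_rotvec()
        if best is None or np.linalg.norm(rv)<np.linalg.norm(best):best=rv
    return R.inv().apply(t)*100,best
E
python3 - <<'E'
from h import *
T=tri((376.4,330.2),(245.4,306.5)); print("pad tri",T, ray("top",376.4,330.2,.038),ray("side",245.4,306.5,.038))
im,d,P=pts("top")
m=masks(im)
def box(mm,z):
    c=max(cv2.findContours(mm,0,2)[0],key=cv2.contourArea)
    w=np.array([ray("top",*p[0],z)[:2] for p in c],np.float32); r=cv2.minAreaRect(w); return r
print("pad",box(m["yellow"][300:]*1 if 0 else np.where(np.arange(480)[:,None]>290,m["yellow"],0).astype(np.uint8),.038))
print("slide white+:")
h=cv2.cvtColor(im,cv2.COLOR_BGR2HSV); w=cv2.inRange(h,(0,0,200),(180,60,255)); w[:, :340]=0;w[:250]=0;w[370:]=0;w[:,430:]=0
w=cv2.morphologyEx(w,cv2.MORPH_CLOSE,np.ones((9,9)))
print(box(w|np.where(np.arange(480)[:,None]>290,m["yellow"],0).astype(np.uint8),.036))
print("red",box(m["red"][:]*(np.arange(640)[None]>410)*(np.arange(480)[:,None]<230).astype(np.uint8),.036) if 0 else "")
o=robot.get_obs(); print(Ro.from_quat(o["tool_rot"]).as_matrix().round(3))
for y in(-27.2,62.8): print(y,go([T[0],T[1],.10],np.radians(y)))
E
```

```text
Traceback (most recent call last):
  File "h.py", line 21, in tri
    p=ray(n,u,v,0.);q=ray(n,u,v,.2);e=(q-p)/np.linalg.norm(q-p);M=np.eye(3)-np.outer(e,e);A.append(M);B.append(M@p)
  File "h.py", line 12, in ray
    r=R@np.linalg.solve(K,[u,v,1.]); return p+r*(z-p[2])/r[2]
      ~^~~~~~~~~~~~~~~~~~~~~~~~~~~~
ValueError: matmul: Input operand 1 has a mismatch in its core dimension 0, with gufunc signature (n?,k),(k,m?)->(n?,m?) (size 3 is different from 4)
```

```bash
sed -i 's/^    r=R@np.linalg/    R=R if R.shape==(3,3) else Ro.from_quat(R).as_matrix()\n    r=R@np.linalg/' h.py
python3 - <<'E'
from h import *
T=tri((376.4,330.2),(245.4,306.5)); print("pad tri",T, ray("top",376.4,330.2,.038),ray("side",245.4,306.5,.038))
im,d,P=pts("top")
m=masks(im); y=m["yellow"].copy(); y[:290]=0
def box(mm,z):
    c=max(cv2.findContours(mm,0,2)[0],key=cv2.contourArea)
    return cv2.minAreaRect(np.array([ray("top",*p[0],z)[:2] for p in c],np.float32))
print("pad",box(y,.038))
h=cv2.cvtColor(im,cv2.COLOR_BGR2HSV); w=cv2.inRange(h,(0,0,200),(180,60,255)); w[:, :340]=0;w[:262]=0;w[370:]=0;w[:,430:]=0
w=cv2.morphologyEx(w|y,cv2.MORPH_CLOSE,np.ones((9,9)))
print("slide",box(w,.036))
o=robot.get_obs(); print(Ro.from_quat(o["tool_rot"]).as_matrix().round(3))
for y in(-27.2,62.8): print(y,go([T[0],T[1],.10],np.radians(y)))
E
```

```text
pad tri [ 0.44939854 -0.07930745  0.03499067] [ 0.44922699 -0.07898325  0.038     ] [ 0.44966557 -0.08210585  0.038     ]
pad ((0.4491528272628784, -0.07916219532489777), (0.03615598380565643, 0.025630010291934013), 62.92778778076172)
slide ((0.5027463436126709, -0.10612624138593674), (0.06049476936459541, 0.15411707758903503), 62.842369079589844)
[[-0.     0.971  0.24 ]
 [ 0.002  0.24  -0.971]
 [-1.     0.    -0.002]]
-27.2 (array([ 12.26260395,  41.70097748, -43.92378193]), array([-0.85326069, -0.00139984, -0.00093416]))
62.8 (array([ 12.26260395,  41.70097748, -43.92378193]), array([ 7.17535276e-01, -1.63563752e-03,  3.26338802e-04]))
```

arm_command:
  plan:
    - [0, 0, 0, -0.17, 0, 0, 0]
    - [0, 0, 0, -0.17, 0, 0, 0]
    - [0, 0, 0, -0.17, 0, 0, 0]
    - [0, 0, 0, -0.17, 0, 0, 0]
    - [0, 0, 0, -0.17, 0, 0, 0]
    - [0, 5, 0.2, 0, 0, 0, 0]
    - [0, 5, 0.2, 0, 0, 0, 0]
    - [0, 5, 0.2, 0, 0, 0, 0]
    - [0, 5, 0.2, 0, 0, 0, 0]
    - [0, 5, 0.2, 0, 0, 0, 0]
    - [0, 5, 0.2, 0, 0, 0, 0]
    - [0, 5, 0.2, 0, 0, 0, 0]
  grip_force: 20

```text
time: 1.65
position: [0.3178, -0.29, 0.2194]
tool_rot: [0.162, 0.689, -0.158, 0.688]
ft_force: [1.0, -0.9, 0.3]
grip_width: 0.0003
```

```bash
python3 -c "
from h import *
print(go([.448,-.0785,.10],np.radians(-27.2)),robot.get_obs())"
```

```text
(array([12.06466436, 24.65670701,  2.37982531]), array([ 0.0178914 , -0.00201926, -0.00522545])) {'time': 1.65, 'q': array([-1.00309844,  0.272454  ,  1.89955376,  0.0041777 ,  0.97399818,
       -0.54861581]), 'joint_velocities': array([ 0.82467508, -0.17005388,  0.26314989,  0.00920101, -0.10864825,
        0.81276942]), 'joint_torque': array([ -3.93865004, -28.25872779, -13.87631804,  -0.0658053 ,
         0.29796696,  -0.55755163]), 'position': array([ 0.31781322, -0.28995353,  0.21939889]), 'tool_rot': array([ 0.16207868,  0.68899688, -0.15815165,  0.68847793]), 'ft_force': array([ 0.98006842, -0.88220448,  0.31831096]), 'moment': array([-0.02270663, -0.06785245, -0.0207453 ]), 'grip_width': 0.0002608892256944711}
```

arm_command:
  plan:
    - [0, 5, 0.4, 0, 0, 0, 0]
    - [0, 5, 0.4, 0, 0, 0, 0]
    - [0, 5, 0.4, 0, 0, 0, 0]
    - [0, 4, 0.3, 0, 0, 0, 0]
    - [2, 2, 0.2, 0, 0, 0, 0]
    - [2, 1, 0, 0, 0, 0, 0]
    - [0, 0, 0, 0, 0, 0, 0]

```text
time: 2.52
position: [0.4343, -0.0898, 0.1801]
tool_rot: [0.16, 0.689, -0.156, 0.69]
ft_force: [0.4, -0.4, 0.6]
grip_width: 0.0003
```

```bash
python3 -c "
from h import *
print(go([.448,-.0785,.08],np.radians(-27.2)),robot.get_obs()['position'])"
```

```text
(array([10.02313141,  1.56268798,  0.73669683]), array([ 0.02380876,  0.00033755, -0.0054897 ])) [ 0.43428347 -0.08983145  0.18014111]
```

arm_command:
  plan:
    - [2, 0.8, 0.4, 0.024, 0, -0.005, 0]
    - [2.5, 0.6, 0.3, 0, 0, 0, 0]
    - [2, 0.2, 0, 0, 0, 0, 0]
    - [0.5, 0, 0, 0, 0, 0, 0]
    - [0, 0, 0, 0, 0, 0, 0]

```text
time: 3.15
position: [0.4507, -0.0822, 0.1119]
tool_rot: [0.167, 0.684, -0.168, 0.69]
ft_force: [-0.6, 0.6, 1.0]
grip_width: 0.0006
```

```bash
python3 -c "
from h import *
print(go([.448,-.0785,.05],np.radians(-27.2)),robot.get_obs()['position'])
im,d,P=pts('side');cv2.imwrite('pics/s1.png',cv2.resize(im[220:400,150:430],None,fx=2.8,fy=2.8))"
```

```text
(array([ 6.18799698,  0.20453317, -0.45725131]), array([-0.00331862,  0.00772689,  0.0002268 ])) [ 0.45070038 -0.08218781  0.11191389]
```

View pics/s1.png

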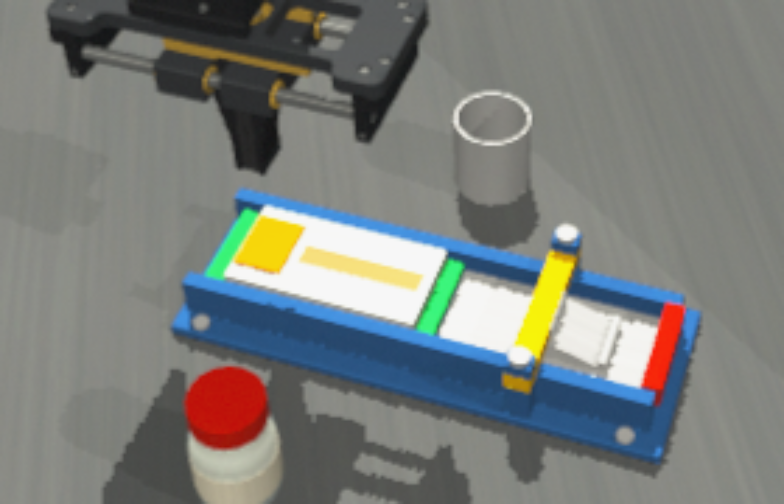

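arm_command:
  plan:
    - [2, 0.1, -0.3, 0, 0, 0, 0]
    - [2, 0.1, -0.1, 0, 0, 0, 0]
    - [1.5, 0, 0, 0, 0, 0, 0]
    - [0.3, 0, 0, 0, 0, 0, 0]
    - [0, 0, 0, 0, 0, 0, 0]

```text
time: 3.82
position: [0.4528, -0.0818, 0.0577]
tool_rot: [0.166, 0.68, -0.169, 0.694]
ft_force: [-0.5, -0.4, 0.7]
grip_width: 0.0006
```

```bash
python3 -c "
from h import *
print(go([.448,-.0785,.038],np.radians(-27.2)),robot.get_obs()['position'])"
```

```text
(array([ 1.95678305,  0.06908847, -0.61482705]), array([-0.00464871,  0.02032069, -0.00028148])) [ 0.45277972 -0.08177052  0.05768849]
```

arm_command:
  plan:
    - [0.8, 0.1, -0.5, 0, 0.02, 0, 0]
    - [0.4, 0, -0.3, 0, 0.01, 0, 0]
    - [0.2, 0, 0, 0, 0, 0, 0]
    - [0, 0, 0, 0, 0, 0, 0]

```text
time: 4.32
position: [0.4468, -0.0774, 0.0441]
tool_rot: [0.169, 0.69, -0.167, 0.684]
ft_force: [-0.4, -0.3, 0.8]
grip_width: 0.0003
```

```bash
python3 -c "
from h import *
print(go([.448,-.0785,.038],np.radians(-27.2)),robot.get_obs()['position'])"
```

```text
(array([ 0.60611643, -0.04319895,  0.16400607]), array([-0.00454342, -0.00878777, -0.00050727])) [ 0.44678989 -0.07738761  0.04407555]
```

Now press straight down.

arm_command:
  plan:
    - [0.4, 0, 0.1, 0, -0.008, 0, 0]
    - [0.4, 0, 0.1, 0, 0, 0, 0]
    - [0.4, 0, 0, 0, 0, 0, 0]
    - [0.4, 0, 0, 0, 0, 0, 0]

```text
time: 4.82
position: [0.4485, -0.0782, 0.03]
tool_rot: [0.168, 0.687, -0.168, 0.687]
ft_force: [-7.3, 2.1, 58.6]
grip_width: 0.0005
```

```bash
python3 -c "
from h import *
print(go([.448,-.0785,.031],np.radians(-27.2)),robot.get_obs()['position'])"
```

```text
(array([-0.10434429, -0.04978553, -0.03509163]), array([-0.00423415,  0.00084817, -0.00050018])) [ 0.4485419  -0.07821983  0.0299571 ]
```

arm_command:
  plan:
    - [0.25, 0, 0.3, 0, 0, 0, 0]
    - [0.25, 0, 0.4, 0, 0, 0, 0]
    - [0.25, 0, 0.5, 0, 0, 0, 0]
    - [0.25, 0, 0.5, 0, 0, 0, 0]

```text
time: 5.32
position: [0.4504, -0.0792, 0.0306]
tool_rot: [0.169, 0.695, -0.166, 0.679]
ft_force: [-7.5, 4.1, 35.4]
grip_width: 0.0002
```

```bash
cat > s.py <<'E'
from h import *
import sys
o=robot.get_obs();L=np.array([.8894,-.4571]);p=o["position"];r=p[:2]-[.4485,-.0782]
print("along,lat mm",(r@L*1e3).round(1),(r@[.4571,.8894]*1e3).round(1),"z",p[2].round(4),"t",o["time"],"rv",go(p,np.radians(-27.2))[1].round(3),"F",o["ft_force"].round(1),"M",o["moment"].round(2))
if len(sys.argv)>1:
    im,d,P=pts("side");cv2.imwrite(f"pics/{sys.argv[1]}.png",cv2.resize(im[220:400,150:430],None,fx=2.8,fy=2.8))
E
python3 s.py s2
```

```text
along,lat mm 2.1 0.0 z 0.0306 t 5.325 rv [-0.003 -0.022  0.001] F [-7.5  4.1 35.4] M [ 0.67  1.43 -0.03]
```

View pics/s2.png

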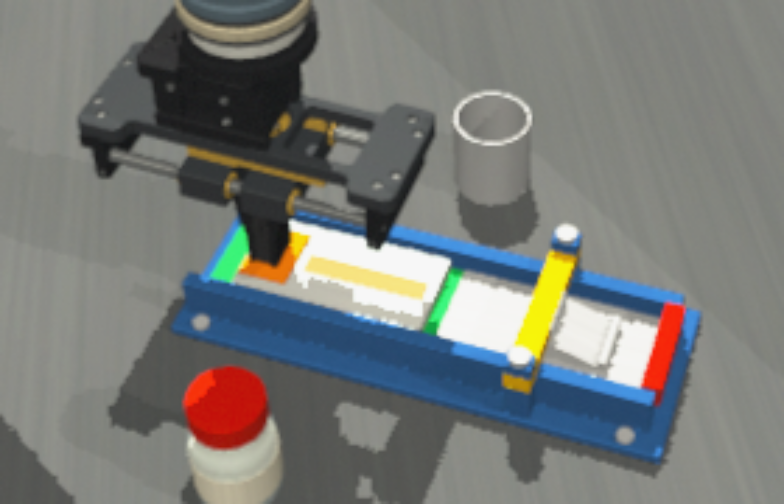

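arm_command:
  plan:
    - [0.25, 0, 0.8, 0, -0.02, 0, 0]
    - [0.25, 0, 0.9, 0, -0.02, 0, 0]
    - [0.25, 0, 1.0, 0, -0.02, 0, 0]
    - [0.25, 0, 1.0, 0, -0.02, 0, 0]
    - [0.25, 0, 1.0, 0, -0.02, 0, 0]
    - [0.25, 0, 1.0, 0, -0.02, 0, 0]

```text
time: 6.12
position: [0.4868, -0.0974, 0.0313]
tool_rot: [0.159, 0.66, -0.173, 0.713]
ft_force: [-5.3, 3.4, 24.6]
grip_width: 0.0005
```

```bash
python3 s.py
```

```text
along,lat mm 42.8 0.4 z 0.0313 t 6.125 rv [-0.001  0.077  0.002] F [-5.3  3.4 24.6] M [ 0.36  0.75 -0.01]
```

arm_command:
  plan:
    - [0.3, 0, 0.3, 0, 0.04, 0, 0]
    - [0.3, 0, 0.3, 0, 0.03, 0, 0]
    - [0.3, 0, 0.3, 0, 0.02, 0, 0]

```text
time: 6.5
position: [0.489, -0.0984, 0.031]
tool_rot: [0.167, 0.696, -0.165, 0.679]
ft_force: [-7.6, 2.3, 34.1]
grip_width: 0.0004
```

```bash
python3 s.py s3
```

```text
along,lat mm 45.3 0.6 z 0.031 t 6.5 rv [ 0.001 -0.025  0.002] F [-7.6  2.3 34.1] M [ 0.59  1.35 -0.05]
```

View pics/s3.png

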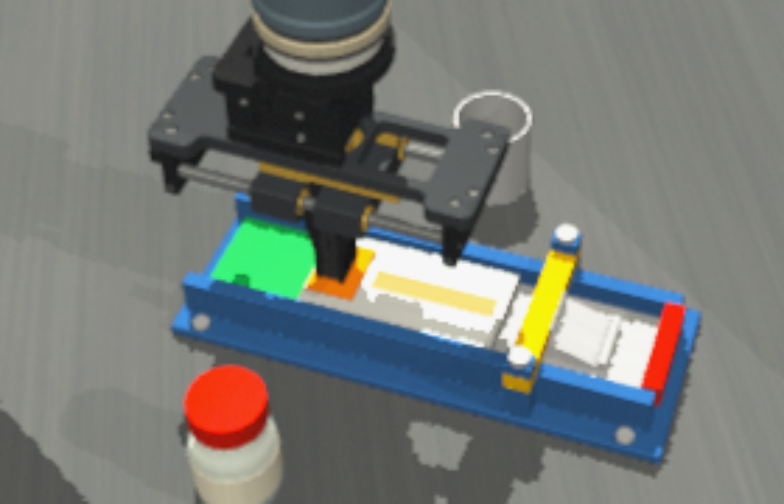

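arm_command:
  plan:
    - [0.3, 0, 0.6, 0, -0.015, 0, 0]
    - [0.3, 0, 0.7, 0, -0.01, 0, 0]
    - [0.3, 0, 0.7, 0, -0.005, 0, 0]
    - [0.3, 0, 0.7, 0, -0.005, 0, 0]

```text
time: 7.05
position: [0.5066, -0.1069, 0.0311]
tool_rot: [0.165, 0.688, -0.167, 0.687]
ft_force: [-7.0, 2.5, 31.4]
grip_width: 0.0004
```

```bash
python3 s.py
```

```text
along,lat mm 64.8 1.1 z 0.0311 t 7.05 rv [ 0.002 -0.     0.003] F [-7.   2.5 31.4] M [ 0.54  1.15 -0.06]
```

arm_command:
  plan:
    - [0.3, -0.05, 0.7, 0, -0.01, 0, 0]
    - [0.3, -0.05, 0.7, 0, -0.005, 0, 0]
    - [0.3, -0.05, 0.7, 0, -0.005, 0, 0]
    - [0.3, -0.05, 0.7, 0, -0.005, 0, 0]

```text
time: 7.55
position: [0.5265, -0.1182, 0.0311]
tool_rot: [0.163, 0.681, -0.168, 0.694]
ft_force: [-9.0, 4.8, 30.6]
grip_width: 0.0001
```

```bash
python3 s.py s4
```

```text
along,lat mm 87.6 0.0 z 0.0311 t 7.55 rv [0.003 0.019 0.002] F [-9.   4.8 30.6] M [0.93 1.69 0.02]
```

View pics/s4.png

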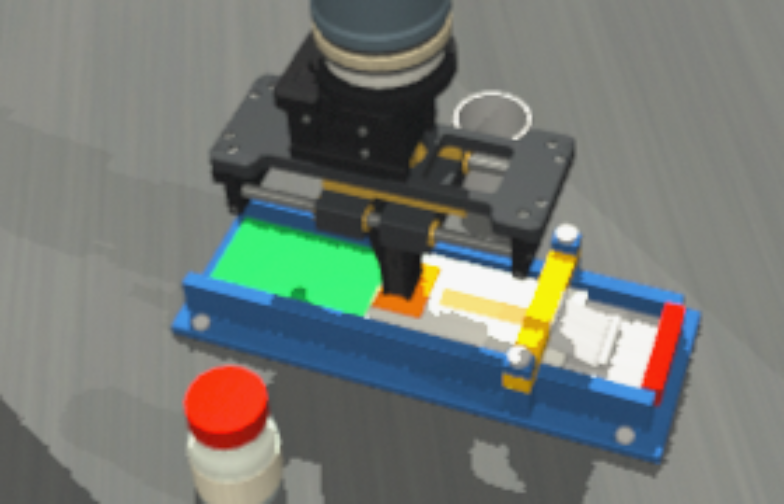

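arm_command:
  plan:
    - [0.35, 0, 0.7, 0, 0.01, 0, 0]
    - [0.35, 0, 0.7, 0, 0, 0, 0]
    - [0.35, 0, 0.7, 0, 0, 0, 0]
    - [0.35, 0, 0.7, 0, 0, 0, 0]

```text
time: 8.1
position: [0.5317, -0.1204, 0.0312]
tool_rot: [0.166, 0.7, -0.163, 0.675]
ft_force: [-12.4, 6.0, 36.3]
grip_width: 0.0004
```

```bash
python3 s.py
```

```text
along,lat mm 93.3 0.5 z 0.0312 t 8.1 rv [ 0.005 -0.035  0.005] F [-12.4   6.   36.3] M [0.96 2.22 0.  ]
```

arm_command:
  plan:
    - [0.35, 0, 1.0, 0, -0.03, 0, 0]
    - [0.35, 0, 1.0, 0, -0.02, 0, 0]
    - [0.35, 0, 1.0, 0, -0.01, 0, 0]
    - [0.35, 0, 1.0, 0, -0.01, 0, 0]

```text
time: 8.6
position: [0.5491, -0.1284, 0.0311]
tool_rot: [0.162, 0.689, -0.165, 0.686]
ft_force: [-9.3, 5.1, 32.8]
grip_width: 0.0003
```

```bash
python3 s.py
```

```text
along,lat mm 112.4 1.4 z 0.0311 t 8.6 rv [ 0.008 -0.003  0.006] F [-9.3  5.1 32.8] M [ 0.88  1.8  -0.1 ]
```

arm_command:
  plan:
    - [0.35, -0.05, 0.8, 0.005, -0.01, 0, 0]
    - [0.35, -0.05, 0.8, 0, -0.01, 0, 0]
    - [0.35, -0.05, 0.8, 0, -0.01, 0, 0]

```text
time: 8.98
position: [0.5614, -0.1353, 0.031]
tool_rot: [0.162, 0.685, -0.168, 0.69]
ft_force: [-9.4, 4.7, 29.9]
grip_width: 0.0007
```

```bash
python3 s.py s5
```

```text
along,lat mm 126.5 0.9 z 0.031 t 8.975 rv [0.004 0.009 0.006] F [-9.4  4.7 29.9] M [ 0.89  1.6  -0.03]
```

View pics/s5.png

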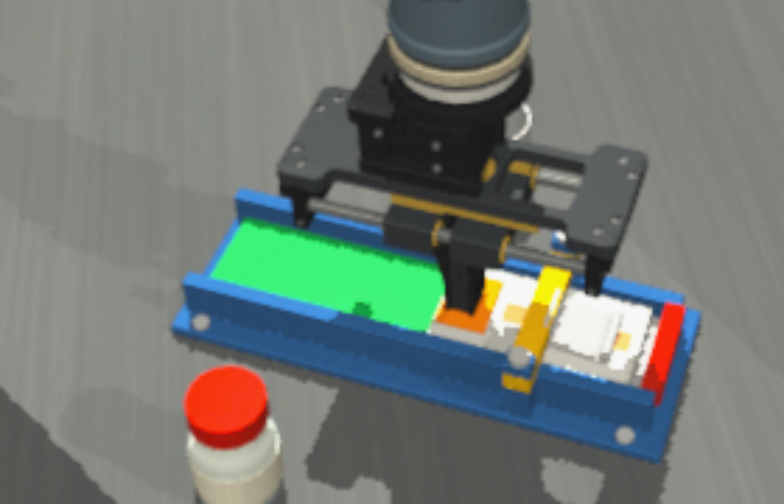

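arm_command:
  plan:
    - [0.35, -0.05, 0.7, 0, 0, 0, 0]
    - [0.35, -0.05, 0.7, 0, -0.01, 0, 0]
    - [0.35, 0, 0.7, 0, -0.01, 0, 0]
    - [0.35, 0, 0.7, 0, -0.01, 0, 0]

```text
time: 9.52
position: [0.5687, -0.1393, 0.0302]
tool_rot: [0.161, 0.689, -0.167, 0.687]
ft_force: [-15.0, 6.0, 36.3]
grip_width: 0.001
```

```bash
python3 s.py
```

```text
along,lat mm 134.8 0.6 z 0.0302 t 9.525 rv [ 0.006 -0.     0.008] F [-15.    6.   36.3] M [ 1.04  2.68 -0.03]
```

arm_command:
  plan:
    - [0.35, 0, 0.9, 0, -0.02, 0, 0]
    - [0.35, 0, 0.9, 0, -0.02, 0, 0]
    - [0.35, 0, 0.9, 0, -0.02, 0, 0]

```text
time: 9.9
position: [0.5687, -0.1393, 0.0302]
tool_rot: [0.159, 0.687, -0.167, 0.689]
ft_force: [-17.2, 7.2, 40.0]
grip_width: -0.0001
```

```bash
python3 s.py s6
```

```text
along,lat mm 134.8 0.5 z 0.0302 t 9.9 rv [0.009 0.006 0.011] F [-17.2   7.2  40. ] M [ 1.32  3.07 -0.08]
```

View pics/s6.png

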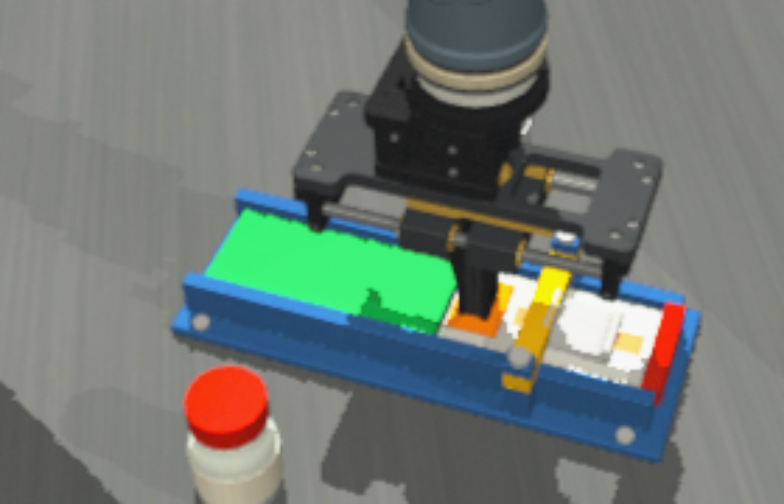

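The slide has stopped dead against the end stop and the table has risen. I'm lifting straight off.

arm_command:
  plan:
    - [0.1, 0, 0.1, 0, 0, 0, 0]
    - [-0.3, 0, 0, 0, 0, 0, 0]
    - [-1, 0, 0, 0, 0, 0, 0]
    - [-2, 0, 0, 0, 0, 0, 0]
    - [-4, 0, 0, 0, 0, 0, 0]
    - [-5, 0, 0, 0, 0, 0, 0]
    - [-4, 4, 0, 0, 0, 0, 0]
    - [0, 5, -2, 0, 0, 0, 0]
    - [0, 5, -5, 0, 0, 0, 0]
    - [0, 5, -5, 0, 0, 0, 0]
    - [0, 5, -5, 0, 0, 0, 0]
    - [0, 0, 0, 0, 0, 0, 0]

```text
time: 11.45
position: [0.5377, 0.1365, 0.1955]
tool_rot: [0.161, 0.683, -0.168, 0.692]
ft_force: [-0.4, -0.5, 0.6]
grip_width: 0.0002
```

```bash
python3 s.py s7; python3 - <<'E'
from h import *
im,d,P=pts("side"); h=masks(im)
t,dt,Pt=pts("top"); m=masks(t)
for n,im_,D,PP in(("side",im,d,P),("top",t,dt,Pt)):
    for k in("green","orange","yellow","red"):
        nc,l,st,ce=cv2.connectedComponentsWithStats(masks(im_)[k])
        for j in range(1,nc):
            if st[j,4]>60: print(n,k,st[j],ce[j].round(1),np.median(PP[(l==j)&(D>0)],0).round(4))
E
```

```text
along,lat mm -18.8 231.7 z 0.1955 t 11.45 rv [0.004 0.016 0.006] F [-0.4 -0.5  0.6] M [-0.   -0.08  0.04]
side green [ 224  295   92   45 2292] [270.3 316.3] [ 0.4897 -0.0996  0.0264]
side orange [  8  52  37  66 164] [23.7 74.9] [-0.045   0.627   0.1277]
side orange [309 318  15  22 154] [316.  330.2] [ 0.5615 -0.1447  0.0283]
side orange [192 445  69  18 922] [225.6 453.5] [ 0.4071 -0.3294  0.016 ]
side yellow [334 309  23  42 356] [343.9 327.7] [ 0.6035 -0.1541  0.0422]
side yellow [319 319  14  21 183] [324.9 327.5] [ 0.5753 -0.1392  0.0286]
side red [   0   62   51  186 4398] [ 19.3 150.6] [-0.0202  0.4242  0.0745]
side red [338 108  41  27 625] [358.  121.7] [0.7749 0.5412 0.0208]
side red [379 328  16  37 247] [386.7 344.4] [ 0.6659 -0.1951  0.0344]
side red [216 351  30  30 717] [230.5 365.1] [ 0.4235 -0.2259  0.0729]
top green [ 351  260   72   97 3445] [386.7 307.8] [ 0.4848 -0.0979  0.0287]
top orange [398 257  25  12 163] [411.6 261.3] [ 0.5612 -0.1423  0.0307]
top orange [517 328  19  57 576] [525.9 355.8] [ 0.406  -0.322   0.0192]
top yellow [397 221  51  30 453] [422.5 235.7] [ 0.5996 -0.1572  0.0445]
top yellow [399 245  25  13 203] [409.8 252.8] [ 0.5742 -0.1371  0.0306]
top red [   0  110   33   64 1004] [ 12.  146.6] [0.7594 0.5369 0.0245]
top red [422 187  36  23 284] [439. 198.] [ 0.6655 -0.1896  0.0365]
top red [457 333  29  29 667] [471.2 347. ] [ 0.4223 -0.2184  0.0757]
```

View pics/s7.png

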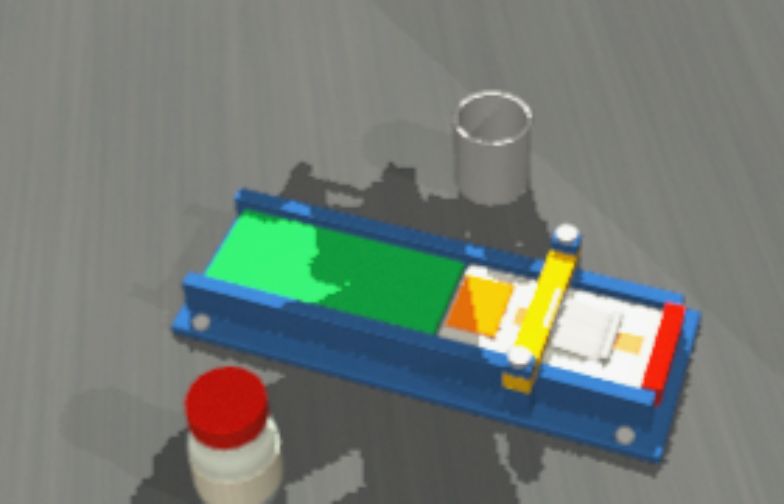

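```bash
python3 -c "
from rig import workorder
print(workorder.hand_in())"
```

```text
the job is handed in; nothing more can be done
None
```

The slide is loaded: it sits fully home against the red end stop and the green table has sprung back up behind it. I pressed on the thumb pad with the shut fingertips and pushed the slide about 135 mm under the crossbar and leaf spring. I then lifted straight off and moved the hand about 0.2 m clear, at a height of 0.2 m. Pressing force was about 25–40 N during the slide, with one reading of 59 N on the first press-down.

Last checks, from both cameras before hand-in at about 11.6 s:
- **Slide home:** two readings taken while I kept pushing showed no further movement. The pad stood at 30.6 mm, against 30 mm expected on the bed.
- **Table up:** its top read 28.7 mm, against 28 mm expected.
- **Bystanders:** the jar and brush are at their starting positions to within about 1 mm. The tube I checked only by eye, and it looks unmoved.
- **Hand clear:** the force readings were about zero.

One disagreement: triangulating the pad at the start gave a height of 35 mm, against 38 mm from the depth image and the text. Contact with the pad agreed with the text: pressed down, the fingertip read 31 mm.

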